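Crosswise drying tower of frame slats with a click-shut end gate

ROBOT

A 6-joint arm with a two-finger parallel gripper is mounted at the origin on the work surface. World frame = base frame: x ahead of the robot, y to its left, z up, the work surface at z = 0. Lengths are in m, angles in rad, forces in N, time in s.
With the tool pointing down it reaches from about 0.325 to 0.9 m from the base axis. Payload 6.1 kg.
Tool frame: the origin (TCP) lies midway between the tips of the shut fingers; the grasp point (between the pads) lies 19 mm behind it; z points along the fingers, y is the line along which they close (so a half turn about z gives the same grasp; the last joint's range is limited). The gripper opens to 85 mm and grips with 20 to 120 N. Pads are 22 mm wide; open, the fingers measure 114 mm over their backs; the gripper's body (76 mm by 85 mm) begins 54 mm behind the grasp point. The pads swing forward as they close: fully open they stand 13 mm farther back than shut.
Start: joints at [1.023, 0.22, 1.526, -0, 1.395, -0.126], TCP at [0.256, 0.57, 0.231] pointing down, gripper open.
Joint ranges: [-2.98, 2.98], [-0.91, 2.08], [0.09, 2.57], [-1.24, 4.39], [0.2, 2.65], [-2.68, 2.68]. Speed limits (rad/s): [2.57, 2.57, 3.01, 3.14, 3.14, 3.14].

INTERFACE

Orientations are given as [roll, pitch, yaw] about the fixed x, y, z axes, in that order (R = Rz(yaw) Ry(pitch) Rx(roll)).
In Python, from plant import movep, move_l, set_joints, gripper_to, hold, inverse_kinematics, observe, get_image, get_calibration, Unreachable, job_done gives the robot as it stands. Calls block until the motion is done:
- movep(position, orientation): joint-space move of the TCP to a pose.
- move_l(position, feed=0.15, rotation=None, max_force=None): straight line of the TCP; rotation=None keeps the orientation; feed is the mean speed in m/s. With max_force (N) it stops when the force on the tool has changed by that much, and returns True; else False.
- set_joints(angles): joint-space move.
- gripper_to(opening, f_grip=None): finger opening in m; f_grip is the grip in N (None keeps the last); returns when the fingers have stopped.
- hold(seconds).
- inverse_kinematics(position, orientation): joint angles nearest the present ones, or None.
- observe(): the state.
- get_image(name): name is "scene" or "top" or "wrist"; returns (picture, depth): 400x640x3 uint8, red, green, blue; 400x640 float32, m along the optical axis (not along the pixel's ray), 0 where there is no reading.
- get_calibration(name): a dict with "intrinsics" (3x3 intrinsics, pixels), "dist_coeffs" ([k1, k2, p1, p2, k3] as OpenCV has them; the pictures are not rectified), "world_from_camera" (4x4, takes a point from camera to world coordinates). Camera axes: x right, y down, z forward; pixel columns grow to the right and rows downward; lengths in m; the calibration is good to about 2 mm. A picture is of the moment at which its call begins: read the wrist's pose just before it. get_calibration takes no time and is no camera call; for the wrist camera it gives the pose at the moment of the call.
A pose or a line that the arm cannot do raises Unreachable and nothing moves.
- job_done(): hands the job in; it is judged then, once.
The state is a dict: "time_s": time; "q": joint angles; "joint_velocities": joint speeds; "joint_torque": joint torques, N m; "eef_pos": TCP position; "tcp_rot": TCP orientation; "ft_force": force on the tool from outside, world axes, zero at the start; "torque": the same for the moment, N m; "opening": finger opening in m; "grasp_force": force on a finger pad.
Only numpy, scipy, OpenCV 4.12 (cv2) and the standard library are available. Lean on these libraries where they do the work, as an engineer would, in place of code of your own. Each camera call takes 0.05 s, during which the arm holds its last target. There are 200 camera calls.

TASK

Build the drying tower: lay the two longer white slats on the stand square across its two bearers, their outer edges flush with the bearer ends and centred lengthwise over the bearers, then lay the two shorter slats crosswise on top of them, one straight above each bearer and centred. Then push the stand's end gate gently towards the tower until its spring catch clicks and holds it, without ramming the rubber buffer far in. Leave everything else on the bench where it is.

Things in the scene. Friction and masses are not known exactly. Their poses are not given: they have to be found in the camera images.
- stand: fixed drying stand; origin on the bench, z up. Plywood base 18 mm thick, x -100 to +130, y -190 to +170 mm. The end gate slides along +y from its -y end. A dark steel catch (58 mm high, with an arm and a rubber buffer) is screwed to the base at x 95 to 125 mm; where along y differs from stand to stand. Fixed fence across the base at y 145 to 159 mm, 44 mm high
- tower (a point): middle of the tower's seat, level with the bearer tops 34 mm above the bench (stand x 0, y 50 mm; axes as the stand's). The two pine bearers run along x, 110 mm long (x -55 to +55), 20 mm wide, centred 50 mm either side of this point along y
- gate_tab (a point): middle of the top of the end gate's upright wooden tab, 90 mm above the bench; tab 40 mm wide (stand's x), 14 mm thick (stand's y), standing 46 mm clear above the gate's beam. Push or pull the gate by it along the stand's y: about 2 N at first, up to 14 N through the catch
- gate (a joint): travel of the end gate in m, 0 = fully back, growing towards the tower (stand's +y), at most 0.125; the catch clicks somewhere between 0.070 and 0.100
- buffer (a joint): how far the catch's rubber buffer is pressed in, in m: 0 when free, about 0.002 once the gate has clicked and rests in the catch; spring of 2 N/mm. Let go before the click, the gate does not press it; more than 0.011 is ramming
- long_a: longer slat, white primed wood, 160 mm long (its own x axis), 28 mm wide, 14 mm thick; lies flat on the bench; origin at the centre of its underside
- long_b: longer slat like long_a
- short_a: shorter slat, white primed wood, 120 mm long (its own x axis), 28 mm wide, 14 mm thick; lies flat on the bench; origin at the centre of its underside
- short_b: shorter slat like short_a
- offcut: short square-edged pine offcut, 60 x 28 x 36 mm high; not part of the tower: bystander, leave it
- tape: roll of paper tape lying flat, 90 mm across, 24 mm high: bystander, leave it
- screwdriver: screwdriver lying on the bench: bystander, leave it
- can: tin, 76 mm across, 100 mm tall: bystander, leave it
- glue: glue bottle, 56 mm across, 150 mm tall: bystander, leave it
- hammer: hammer lying on the bench: bystander, leave it
- brush: brush lying on the bench: bystander, leave it
Not all that is in view belongs to the job. Leave any green or red look-alike of the short_b alone.

How it is judged:
On the way, in this order (a step that is already met when the one before it is completed fails the run):
1. both longer slats lie on the bearers, let go (z of long_a in the frame of stand between 0.03 and 0.038 m and angle between the x axis of each of long_a, long_b and the y axis of stand, either way round below 0.12 rad and y of long_a in the frame of stand between 0.038 and 0.062 m and z of long_b in the frame of stand between 0.03 and 0.038 m and y of long_b in the frame of stand between 0.038 and 0.062 m and ((x of long_a in the frame of stand between -0.051 and -0.031 m and x of long_b in the frame of stand between 0.031 and 0.051 m) or (x of long_b in the frame of stand between -0.051 and -0.031 m and x of long_a in the frame of stand between 0.031 and 0.051 m)) and contact force between the fingers and long_a below 0.5 N and contact force between the fingers and long_b below 0.5 N), for 0.2 s.
2. both shorter slats lie crosswise on them, let go (z of long_a in the frame of stand between 0.03 and 0.038 m and angle between the x axis of each of long_a, long_b and the y axis of stand, either way round below 0.12 rad and y of long_a in the frame of stand between 0.038 and 0.062 m and z of long_b in the frame of stand between 0.03 and 0.038 m and y of long_b in the frame of stand between 0.038 and 0.062 m and ((x of long_a in the frame of stand between -0.051 and -0.031 m and x of long_b in the frame of stand between 0.031 and 0.051 m) or (x of long_b in the frame of stand between -0.051 and -0.031 m and x of long_a in the frame of stand between 0.031 and 0.051 m)) and z of short_a in the frame of stand between 0.044 and 0.052 m and angle between the x axis of each of short_a, short_b and the x axis of stand, either way round below 0.12 rad and x of short_a in the frame of stand between -0.012 and 0.012 m and z of short_b in the frame of stand between 0.044 and 0.052 m and x of short_b in the frame of stand between -0.012 and 0.012 m and ((y of short_a in the frame of stand between -0.01 and 0.01 m and y of short_b in the frame of stand between 0.09 and 0.11 m) or (y of short_b in the frame of stand between -0.01 and 0.01 m and y of short_a in the frame of stand between 0.09 and 0.11 m)) and contact force between the fingers and short_a below 0.5 N and contact force between the fingers and short_b below 0.5 N), for 0.2 s.
3. the gate has clicked into its catch (value of joint buffer between 0.001 and 0.006 m), for 0.2 s.
At the end, for the whole second after the job is handed in: Longer slats flat on the bearers, parallel to stand y, 41 mm either side of the middle; shorter slats flat crosswise on them, one above each bearer (spacing within 10 mm, centring 12 mm, height 4 mm, 0.12 rad); all at rest; the gate held by its catch, buffer pressed in 1 to 6 mm (all of step 3 and z of long_a in the frame of stand between 0.03 and 0.038 m and angle between the x axis of each of long_a, long_b and the y axis of stand, either way round below 0.12 rad and y of long_a in the frame of stand between 0.038 and 0.062 m and z of long_b in the frame of stand between 0.03 and 0.038 m and y of long_b in the frame of stand between 0.038 and 0.062 m and ((x of long_a in the frame of stand between -0.051 and -0.031 m and x of long_b in the frame of stand between 0.031 and 0.051 m) or (x of long_b in the frame of stand between -0.051 and -0.031 m and x of long_a in the frame of stand between 0.031 and 0.051 m)) and z of short_a in the frame of stand between 0.044 and 0.052 m and angle between the x axis of each of short_a, short_b and the x axis of stand, either way round below 0.12 rad and x of short_a in the frame of stand between -0.012 and 0.012 m and z of short_b in the frame of stand between 0.044 and 0.052 m and x of short_b in the frame of stand between -0.012 and 0.012 m and ((y of short_a in the frame of stand between -0.01 and 0.01 m and y of short_b in the frame of stand between 0.09 and 0.11 m) or (y of short_b in the frame of stand between -0.01 and 0.01 m and y of short_a in the frame of stand between 0.09 and 0.11 m)) and linear speed of each of long_a, long_b, short_a, short_b below 0.01 m/s); the robot touches nothing.
It fails at once if the buffer is rammed in by more than 11 mm (value of joint buffer above 0.011 m).
It fails at once if a bystander is moved by more than 30 mm (distance of any of offcut, tape, screwdriver, can, glue, hammer, brush from where it was at the start of the episode above 0.03 m).
It also fails if it takes over 72 s, if anything falls off the work surface, if the arm or the gripper's body presses on something with over 40 N, if the wrist force passes 120 N, or if a joint passes its speed limit or range.

## Working session

There is one attempt and no reset: what is moved stays moved. The work goes in short steps, each a Python script; the robot and the scene stay as the last script left them, time stands still between calls to the robot, and variables do not carry over. Pictures are saved under pics/ and viewed, at most 10 in all, crops included, and the job is handed in when it is done.

```bash
ls; mkdir -p pics
python3 - <<'E'
from plant import *
import cv2,numpy as np
print(observe())
for n in ("scene","top"):
    im,d=get_image(n); c=get_calibration(n)
    np.savez(f"pics/{n}0.npz",im=im,d=d,**{k:np.array(v) for k,v in c.items()})
    cv2.imwrite(f"pics/{n}0.png",im[:,:,::-1]); print(n,c, (d>0).mean())
E
```

```text
pics
{'time_s': 0.0, 'q': array([ 1.02289724e+00,  2.21237812e-01,  1.52765587e+00,  2.72111952e-05,
        1.39468001e+00, -1.26088032e-01]), 'joint_velocities': array([ 0.00119087,  0.00140768, -0.00048106, -0.00071712,  0.00056814,
        0.00012576]), 'joint_torque': array([ 1.25118786e-04, -4.96914840e+01, -3.89387119e+01, -7.49043306e-05,
        1.12904122e-02, -3.06133461e-05]), 'eef_pos': array([0.25554675, 0.56969056, 0.23016831]), 'tcp_rot': array([-3.13963071e+00, -2.75691505e-04,  2.71977654e+00]), 'ft_force': array([ 0.19293344,  0.42305501, -0.3444278 ]), 'torque': array([-0.00948727,  0.01578287, -0.0080257 ]), 'grasp_force': 0.0, 'opening': 0.08588493011611024}
scene {'intrinsics': array([[380.58954317,   0.        , 319.78804828],
       [  0.        , 380.58954317, 196.3131115 ],
       [  0.        ,   0.        ,   1.        ]]), 'dist_coeffs': array([-0.06101807,  0.        ,  0.        ,  0.        ,  0.        ]), 'world_from_camera': array([[ 0.42146644,  0.53532784, -0.73197687,  1.35615509],
       [ 0.90672989, -0.23596404,  0.34951664, -0.36592352],
       [ 0.01438577, -0.81101484, -0.58484868,  0.71888297],
       [ 0.        ,  0.        ,  0.        ,  1.        ]])} 0.99590234375
top {'intrinsics': array([[487.03172641,   0.        , 321.65594602],
       [  0.        , 487.03172641, 202.6284403 ],
       [  0.        ,   0.        ,   1.        ]]), 'dist_coeffs': array([-0.01747983,  0.        ,  0.        ,  0.        ,  0.        ]), 'world_from_camera': array([[-0.01328636, -0.99812965,  0.05967136,  0.47008276],
       [-0.99984979,  0.0125976 , -0.01190398,  0.03301258],
       [ 0.01113   , -0.05982056, -0.9981471 ,  1.50524067],
       [ 0.        ,  0.        ,  0.        ,  1.        ]])} 0.996015625
```

View pics/scene0.png

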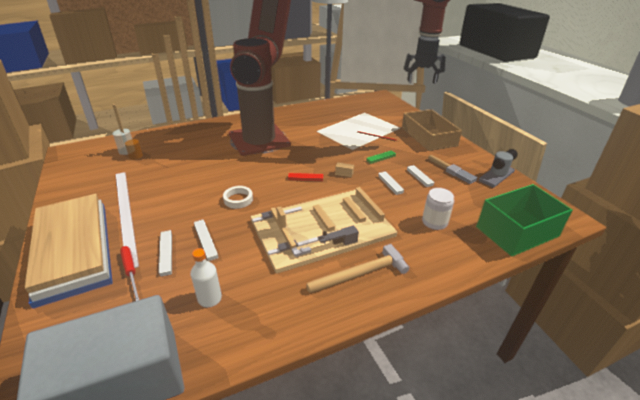

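View pics/top0.png

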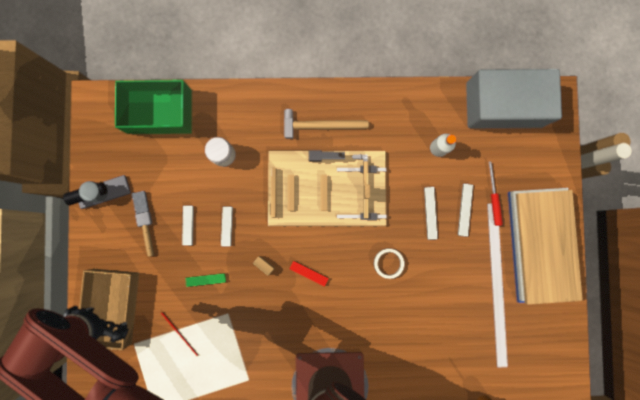

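The top view shows the long slats at about (431,213) and (466,210), and the short slats at (188,225) and (226,226). The stand spans (268–387, 151–226) with its +y pointing left in the image: fence at 272, bearers at 290 and 323, gate beam at 367. Next I measure from both fixed views.

```bash
cat > h.py <<'E'
import cv2,numpy as np
def ray(px,c):
    u=cv2.undistortPoints(np.array(px,float).reshape(-1,1,2),c["intrinsics"],c["dist_coeffs"]).reshape(-1,2)
    T=c["world_from_camera"]; return T[:3,3],np.c_[u,np.ones(len(u))]@T[:3,:3].T
def onplane(px,c,z):
    o,d=ray(px,c); return o+d*((z-o[2])/d[:,2])[:,None]
def cross(p1,c1,p2,c2):
    (a,u),(b,v)=ray([p1],c1),ray([p2],c2); u,v=u[0],v[0]
    s=np.linalg.lstsq(np.c_[u,-v],b-a,rcond=None)[0]
    A,B=a+s[0]*u,b+s[1]*v; return (A+B)/2,np.linalg.norm(A-B)
def white(im,lo=165):
    h=cv2.cvtColor(im,cv2.COLOR_RGB2HSV); return ((h[...,1]<50)&(h[...,2]>lo)).astype(np.uint8)
def wood(im):
    h=cv2.cvtColor(im,cv2.COLOR_RGB2HSV); return cv2.inRange(h,(14,60,140),(30,170,255))
def blobs(m,amin,amax):
    r=[]
    for k in cv2.findContours(m,cv2.RETR_EXTERNAL,cv2.CHAIN_APPROX_NONE)[0]:
        if amin<cv2.contourArea(k)<amax:
            r.append(k)
    return r
def rect(k,c,z):
    P=onplane(k.reshape(-1,2),c,z)[:,:2].astype(np.float32)
    (x,y),(w,h),a=cv2.minAreaRect(P*1000)
    if w<h: w,h,a=h,w,a+90
    return np.array([x/1000,y/1000]),w,h,(a+90)%180-90   # angle of long axis, deg
E
python3 - <<'E'
from h import *
D={n:dict(np.load(f"pics/{n}0.npz")) for n in("scene","top")}
def cen(k): m=cv2.moments(k); return np.array([m["m10"]/m["m00"],m["m01"]/m["m00"]])
T,S=D["top"],D["scene"]
tb=blobs(white(T["im"]),150,1200); sb=blobs(white(S["im"]),80,1500)
for k in tb:
    p,w,h,a=rect(k,T,.014); print("top",cen(k).round(1),p.round(4),round(w),round(h),round(a,1))
    for j in sb:
        P,e=cross(cen(k),T,cen(j),S)
        if e<.012 and -.05<P[2]<.2: print("    x",cen(j).round(1),P.round(4),round(e,4))
m=cv2.morphologyEx(wood(T["im"]),cv2.MORPH_CLOSE,np.ones((5,5)))
for k in blobs(m,4000,12000):
    print("stand",cv2.boundingRect(k),*rect(k,T,.018))
d=T["d"]; print("depth z:")
for u,v in [(431,213),(466,210),(188,225),(226,226),(290,190),(323,190),(275,190),(367,188),(310,200),(330,156),(345,170)]:
    P=onplane([(u,v)],T,0)[0]; o,r=ray([(u,v)],T); print((u,v),(o+r[0]*d[v,u]).round(4))
cv2.imwrite("pics/c1.png",cv2.resize(T["im"][140:240,255:400,::-1],None,fx=5,fy=5,interpolation=cv2.INTER_CUBIC))
E
```

```text
top [388.8 263.2] [ 0.3721 -0.1878] 86 85 88.9
    x [238. 195.] [ 0.3728 -0.1835  0.0219] 0.0049
top [226.3 226.2] [0.4916 0.3076] 117 28 -2.8
    x [391.  181.6] [0.492  0.3096 0.013 ] 0.0042
top [187.1 224.7] [0.4961 0.4259] 116 28 0.1
    x [420.4 174.7] [0.498  0.4285 0.014 ] 0.0033
top [520.3 239.6] [ 0.4539 -0.6019] 372 150 -23.5
top [430.4 212.8] [ 0.5244 -0.3185] 158 29 2.3
    x [205.3 238.8] [ 0.5241 -0.3173  0.0115] 0.0038
top [465.  209.6] [ 0.5323 -0.4261] 159 30 -7.5
    x [165.3 252.1] [ 0.5325 -0.4253  0.0105] 0.0036
top [216.7 149.3] [0.7283 0.3365] 72 71 -45.6
    x [441.7 195.6] [0.7147 0.3212 0.0978] 0.004
top [624.1 151.6] [ 0.7126 -0.9116] 140 93 86.8
top [441.6 143.2] [ 0.7373 -0.3554] 53 52 15.4
    x [209.3 278.3] [ 0.7295 -0.3411  0.0715] 0.0064
    x [205.3 238.8] [ 0.7106 -0.323   0.1678] 0.008
top [568.7   9.9] [ 1.1672 -0.7843] 62 53 -61.3
top [392.1  16.3] [ 1.1391 -0.2105] 87 71 -55.0
stand (506, 187, 77, 139) [ 0.38819611 -0.66107117] 421.3177795410156 236.03131103515625 -0.6732101440429688
depth z:
(431, 213) [ 0.523  -0.3203  0.0149]
(466, 210) [ 0.5305 -0.426   0.0238]
(188, 225) [0.4959 0.4229 0.0192]
(226, 226) [0.4915 0.3089 0.0108]
(290, 190) [0.5972 0.1106 0.0384]
(323, 190) [0.5961 0.0109 0.0364]
(275, 190) [0.5972 0.1554 0.0442]
(367, 188) [ 0.5954 -0.1164  0.0944]
(310, 200) [0.5674 0.0508 0.019 ]
(330, 156) [ 0.6962 -0.0111  0.058 ]
(345, 170) [ 0.6581 -0.0576  0.0217]
```

View pics/c1.png

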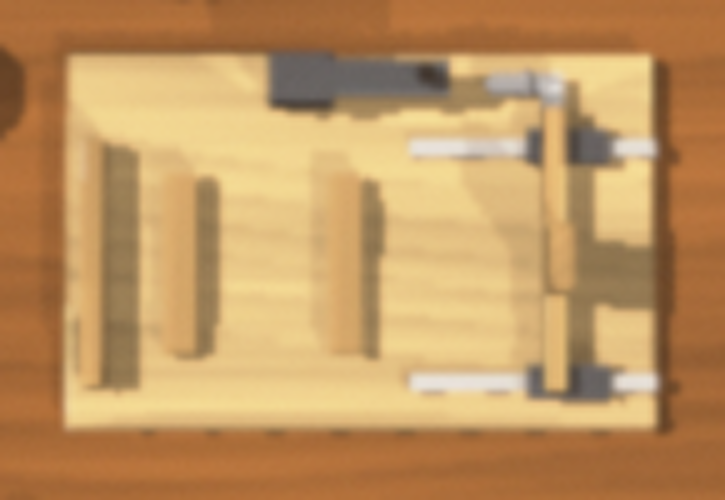

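Crop: the base runs from crop px (65,53) to (655,430). The bearers are at crop x≈183 and 345, y 175–355. The catch is at crop (268–447, 55–105), with its arm reaching towards the gate; the tab is at (562,255). Next, wrist-camera views over the stand and the long slats.

Run:
```python
from plant import *
from h import *
import numpy as np
pi=np.pi
def snap(n):
    c=get_calibration("wrist"); im,d=get_image("wrist")
    np.savez(f"pics/{n}.npz",im=im,d=d,**{k:np.array(v) for k,v in c.items()}); cv2.imwrite(f"pics/{n}.png",im[:,:,::-1])
    print(n,observe()["time_s"],c["world_from_camera"].round(3).tolist())
for yaw in (0,pi,pi/2,-pi/2):
    for p in ((.6,.05,.35),(.52,-.32,.1),(.5,.4,.1)): 
        q=inverse_kinematics(p,[pi,0,yaw]); print(yaw,p,None if q is None else np.round(q,2))
movep([.55,.06,.36],[pi,0,pi]); hold(.2); snap("w1")
movep([.55,-.06,.36],[pi,0,pi]); hold(.2); snap("w2")
movep([.50,-.36,.33],[pi,0,pi]); hold(.2); snap("w3")
print(get_calibration("wrist")["intrinsics"],get_calibration("wrist")["dist_coeffs"])
cv2.imwrite("pics/w12.png",np.vstack([np.hstack([cv2.resize(cv2.imread(f"pics/{n}.png"),(400,250)) for n in r]) for r in (("w1","w2"),("w3","w3"))]))
```

```text
0 (0.6, 0.05, 0.35) [-0.05  0.12  1.42 -0.    1.6   1.52]
0 (0.52, -0.32, 0.1) [-0.68  0.31  1.68 -0.    1.16  0.89]
0 (0.5, 0.4, 0.1) [ 0.55  0.37  1.59 -0.    1.17  2.12]
3.141592653589793 (0.6, 0.05, 0.35) [-0.05  0.12  1.42  0.    1.6  -1.62]
3.141592653589793 (0.52, -0.32, 0.1) [-0.68  0.31  1.68  0.    1.16 -2.25]
3.141592653589793 (0.5, 0.4, 0.1) [ 0.55  0.37  1.59  0.    1.17 -1.02]
1.5707963267948966 (0.6, 0.05, 0.35) [-0.05  0.12  1.42  0.    1.6  -0.05]
1.5707963267948966 (0.52, -0.32, 0.1) [-0.68  0.31  1.68  0.    1.16 -0.68]
1.5707963267948966 (0.5, 0.4, 0.1) [ 0.55  0.37  1.59 -0.    1.17  0.55]
-1.5707963267948966 (0.6, 0.05, 0.35) None
-1.5707963267948966 (0.52, -0.32, 0.1) [-0.68  0.31  1.68 -0.    1.16  2.46]
-1.5707963267948966 (0.5, 0.4, 0.1) [ 0.55  0.37  1.59  0.    1.17 -2.59]
w1 2.5083 [[-0.001, 0.947, 0.321, 0.466], [1.0, 0.001, 0.0, 0.061], [-0.0, 0.321, -0.947, 0.502], [0.0, 0.0, 0.0, 1.0]]
w2 3.3083 [[-0.001, 0.947, 0.322, 0.466], [1.0, 0.001, 0.001, -0.058], [0.0, 0.322, -0.947, 0.503], [0.0, 0.0, 0.0, 1.0]]
w3 4.725 [[-0.002, 0.947, 0.322, 0.417], [1.0, 0.002, 0.0, -0.358], [-0.0, 0.322, -0.947, 0.473], [0.0, 0.0, 0.0, 1.0]]
[[357.28534437   0.         317.51918774]
 [  0.         357.28534437 208.97593749]
 [  0.           0.           1.        ]] [-0.02390917  0.          0.          0.          0.        ]
```

View pics/w12.png

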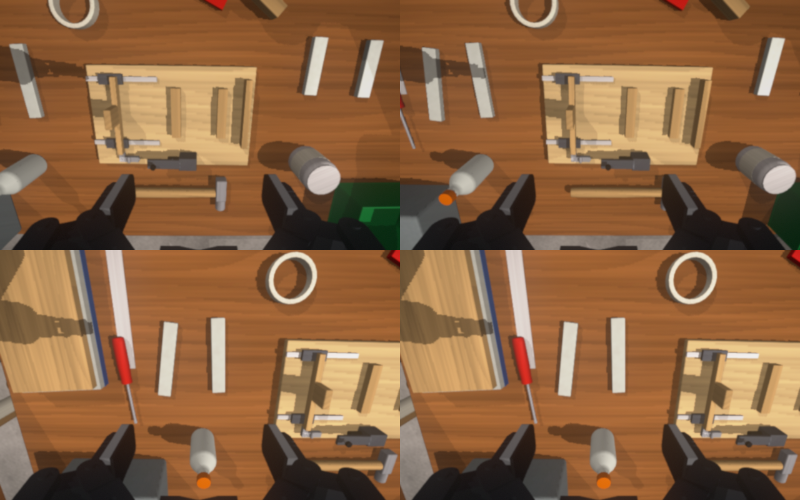

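The four panels show w1, w2 and w3 twice. w1 and w2 each have the stand fully in frame. w3 has the long slats at about (168,358) and (218,355) in the panel, i.e. (269,173) and (349,168) in the full image.

Run:
```python
from h import *
L=lambda n:dict(np.load(f"pics/{n}.npz"))
W3,T=L("w3"),L("top0")
cen=lambda k:(lambda m:np.array([m["m10"]/m["m00"],m["m01"]/m["m00"]]))(cv2.moments(k))
tb=[cen(k) for k in blobs(white(T["im"]),150,1200)]
def tri(W,w):
    for k in blobs(white(W["im"],150),1200,6000):
        p,ww,h,a=rect(k,W,.014)
        if not(20<h<36): continue
        print(p.round(4),round(ww),round(h),round(a,1),[cross(cen(k),W,t,T)[0].round(4).tolist() for t in tb if cross(cen(k),W,t,T)[1]<.01])
for n in("w1","w2","w3"): print(n); tri(L(n),0)
for n,pts in(("w1",dict(bear=[(280,180),(352,180)],base=[(315,170),(320,210),(240,160)],bench=[(320,60)])),):
    hs=cv2.cvtColor(L(n)["im"],cv2.COLOR_RGB2HSV)
    for k,v in pts.items(): print(k,[hs[y,x].tolist() for x,y in v])
for n in("w1","w2","top0"):
    C=L(n); hs=cv2.cvtColor(C["im"],cv2.COLOR_RGB2HSV)
    m=cv2.inRange(hs,(15,40,110),(35,200,255)); 
    roi=np.zeros_like(m)
    if n=="top0": roi[135:245,250:405]=1
    else: roi[80:290,(110 if n=="w1" else 200):(430 if n=="w1" else 520)]=1
    m=cv2.morphologyEx(m*roi,cv2.MORPH_CLOSE,np.ones((7,7)))
    k=max(blobs(m,1000,1e6),key=cv2.contourArea)
    p,w,h,a=rect(cv2.convexHull(k),C,.018)
    print(n,"base c",p.round(4),round(w),round(h),round(a,2))
s=slice(90,270)
cv2.imwrite("pics/c2.png",cv2.resize(np.hstack([L("w1")["im"][s,130:430,::-1]]),None,fx=2.66,fy=2.66,interpolation=cv2.INTER_CUBIC))
```

```text
w1
[0.4934 0.4294] 119 28 -1.3 [[0.4842, 0.2686, 0.2268], [0.494, 0.4263, 0.0175], [0.4516, -0.2275, 0.8853]]
[0.4892 0.3101] 119 27 -2.8 [[0.4885, 0.3065, 0.0205], [0.5058, 0.553, -0.4629]]
w2
[ 0.5559 -0.3146] 89 29 2.2 []
[0.4892 0.3099] 120 28 -2.9 [[0.4886, 0.307, 0.0177], [0.4989, 0.4905, -0.2259], [0.4546, -0.2704, 0.784]]
w3
[ 0.5291 -0.424 ] 159 28 -7.5 [[0.5304, -0.4289, -0.0049]]
[ 0.5208 -0.3174] 158 27 2.2 [[0.5204, -0.3184, 0.0064]]
[ 0.4326 -0.5111] 224 30 1.7 [[0.4524, 0.1488, 1.9959]]
bear [[17, 127, 185], [16, 127, 186]]
base [[19, 108, 229], [18, 110, 225], [18, 110, 224]]
bench [[13, 174, 145]]
w1 base c [0.6014 0.0018] 362 232 89.2
w2 base c [0.6015 0.0026] 364 233 89.18
top0 base c [ 0.6041 -0.0016] 367 234 89.35
```

View pics/c2.png

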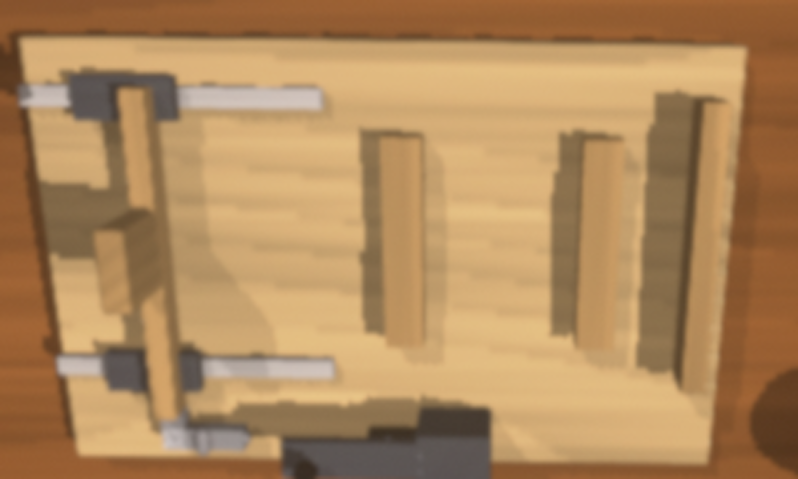

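The crop shows the two bearer tops centred at about crop (403,241) and (600,244). The tab top is at about (113,270), and the buffer/catch is on the lower right. I cross-check these points against the top view.

Run:
```python
from h import *
L=lambda n:dict(np.load(f"pics/{n}.npz"))
W,T=L("w1"),L("top0")
w=lambda x,y:(130+x/2.66,90+y/2.66); t=lambda x,y:(255+x/5-.4,140+y/5-.4)
for n,a,b,z in(("b0",(403,241),(347,265),.034),("b100",(600,244),(184,264),.034),("tab",(113,270),(562,255),.09)):
    print(n,onplane([w(*a)],W,z)[0].round(4),onplane([t(*b)],T,z)[0].round(4),[np.round(v,4).tolist() for v in cross(w(*a),W,t(*b),T)])
yaw=np.deg2rad(-.8);R=np.array([[np.cos(yaw),-np.sin(yaw)],[np.sin(yaw),np.cos(yaw)]])
o=np.array([.6014,.0022])-R@[.015,-.010]; print("origin",o,"b0",o,"b100",o+R@[0,.1],"tab y",)
```

```text
b0 [0.5849 0.0128 0.034 ] [0.5884 0.008  0.034 ] [[0.5912, 0.0087, 0.0065], 0.0027]
b100 [0.5864 0.1127 0.034 ] [0.5902 0.1067 0.034 ] [[0.5899, 0.1104, 0.0247], 0.0069]
tab [ 0.5842 -0.1132  0.09  ] [ 0.5882 -0.1167  0.09  ] [[0.5887, -0.1185, 0.0765], 0.0015]
origin [0.58654108 0.01240846] b0 [0.58654108 0.01240846] b100 [0.5879373  0.11239871] tab y
```

```bash
cat > r.py <<'E'
from plant import *
from h import *
pi=np.pi
SY=np.deg2rad(-.8); O=np.array([.588,.0105])
def st(x,y): c,s=np.cos(SY),np.sin(SY); return O+[c*x-s*y,s*x+c*y]
ZG=.004
def snap(n):
    c=get_calibration("wrist"); im,d=get_image("wrist")
    C=dict(im=im,d=d,**{k:np.array(v) for k,v in c.items()}); np.savez(f"pics/{n}.npz",**C); cv2.imwrite(f"pics/{n}.png",im[:,:,::-1]); return C
def pick(p,yaw,up=.17):
    movep([*p,.08],[pi,0,yaw]); gripper_to(.05)
    print("down hit",move_l([*p,ZG],.12,max_force=15),observe()["eef_pos"].round(4))
    gripper_to(.02,40); o=observe(); print("grip",o["opening"].round(4),o["grasp_force"].round(1))
    move_l([*p,up],.25)
def place(p,yaw,z,up=.17):
    movep([*p,up],[pi,0,yaw]); move_l([*p,z+ZG+.02],.25)
    o=observe(); print("held",o["opening"].round(4),o["grasp_force"].round(1))
    print("touch",move_l([*p,z+ZG+.0005],.04,max_force=6),observe()["eef_pos"].round(4),observe()["tcp_rot"].round(3))
    gripper_to(.046); move_l([*p,up],.25); print("t",observe()["time_s"])
E
python3 - <<'E'
from r import *
for n in("w1","w2"):
    C=dict(np.load(f"pics/{n}.npz")); hs=cv2.cvtColor(C["im"],cv2.COLOR_RGB2HSV)
    m=cv2.inRange(hs,(15,100,165),(18,150,200))
    for k in blobs(cv2.morphologyEx(m,cv2.MORPH_OPEN,np.ones((3,3))),600,3000):
        p,w,h,a=rect(k,C,.034); 
        mk=np.zeros(m.shape,np.uint8); cv2.drawContours(mk,[k],-1,1,-1); ys,xs=np.nonzero(mk)
        o,r=ray(np.c_[xs,ys],C); z=(o+r*C["d"][ys,xs][:,None])[:,2]
        print(n,p.round(4),round(w),round(h),round(a,1),"z",np.median(z).round(4))
pick([.5225,-.318],np.deg2rad(2.2))
place(st(.041,.05),pi/2+SY,.034)
E
```

```text
w1 [0.7897 0.0044] 192 17 89.5 z 0.0242
w1 [0.5925 0.1159] 116 28 -1.2 z 0.0335
w1 [0.5874 0.0183] 109 33 -0.8 z 0.0334
w1 [ 0.5748 -0.0864] 110 41 0.6 z 0.018
w1 [0.5941 0.1687] 156 18 -0.6 z 0.0436
w2 [ 0.7887 -0.0156] 221 16 -90.0 z 0.0242
w2 [0.5927 0.1094] 117 20 2.3 z 0.0339
w2 [0.5876 0.0101] 109 15 -0.8 z 0.0338
w2 [0.5921 0.169 ] 158 13 -0.4 z 0.0439
w2 [ 0.5728 -0.1029] 127 51 -0.7 z 0.0184
down hit False [ 0.523  -0.3184  0.0046]Traceback (most recent call last):
  File "<stdin>", line 10, in <module>
  File "r.py", line 13, in pick
    gripper_to(.02,40); o=observe(); print("grip",o["opening"].round(4),o["grasp_force"].round(1))
                                                  ^^^^^^^^^^^^^^^^^^
AttributeError: 'float' object has no attribute 'round'
```

```bash
sed -i 's/o\["opening"\].round(4),o\["grasp_force"\].round(1)/o["opening"],o["grasp_force"]/' r.py
python3 - <<'E'
from r import *
o=observe(); print(o["opening"],o["grasp_force"],o["time_s"])
move_l([.5225,-.318,.17],.25)
place(st(.041,.05),pi/2+SY,.034)
p=st(.0,.05)
movep([.50,-.12,.33],[pi,0,pi/2]); hold(.15); C=snap("w4")
cv2.imwrite("pics/w4b.png",C["im"][:,:,::-1])
for n in ("top","scene"):
    im,d=get_image(n); np.savez(f"pics/{n}1.npz",im=im,d=d,**get_calibration(n))
T=dict(np.load("pics/top1.npz"))
for k in blobs(white(T["im"]),150,1200): print(rect(k,T,.048 if abs(rect(k,T,.048)[0][1])<.2 else .014))
print(st(.041,.05))
E
```

```text
0.026530058337996185 40.18665254116058 8.9583
held 0.026684890326217566 39.588117599487305
touch True [0.6298 0.06   0.0395] [3.141 0.    1.557]
t 13.325
(array([ 0.35491928, -0.5146911 ]), 103.53353118896484, 27.845504760742188, -1.8878021240234375)
(array([ 0.37436374, -0.18278143]), 84.57725524902344, 83.97967529296875, -46.14250564575195)
(array([0.49155176, 0.30731067]), 116.82452392578125, 28.46830940246582, -2.8094863891601562)
(array([0.49610452, 0.42669171]), 115.9534912109375, 27.536102294921875, -0.7238388061523438)
(array([ 0.55957056, -0.42965512]), 103.6968002319336, 29.795278549194336, -7.7687835693359375)
(array([0.60418994, 0.73316241]), 49.61045455932617, 46.16118621826172, 0.8551990985870361)
(array([0.6303891, 0.0571991]), 159.33377075195312, 27.198911666870117, 89.31108856201172)
(array([0.72900378, 0.33577313]), 74.07695770263672, 70.52203369140625, -45.12516403198242)
(array([ 0.73505194, -0.3533103 ]), 60.82672882080078, 53.18257141113281, -70.63521575927734)
(array([ 0.84058154, -0.82435614]), 95.74624633789062, 55.05205535888672, -7.984184265136719)
(array([1.15099414, 0.6692124 ]), 179.38320922851562, 143.74514770507812, -80.26114845275879)
[0.62969411 0.05992268]
```

View pics/w4b.png

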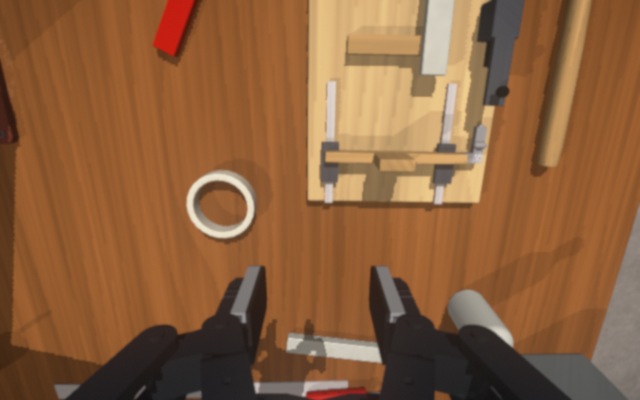

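The picture shows the first slat lying across the bearers, with its inner edge at column ~425 and its end at row ~74. The top view puts it within 1–2 mm of target. Next, the second long slat.

Run:
```python
from r import *
pick([.5305,-.4255],np.deg2rad(-7.5))
place(st(-.041,.05),pi/2+SY,.034)
p=np.array([.4905,.3085]); 
movep([.50,.30,.20],[pi,0,pi])
T=dict(zip(("im","d"),get_image("top")),**get_calibration("top"))
for k in blobs(white(T["im"]),150,1200):
    r=rect(k,T,.048)
    if abs(r[0][1])<.12: print(r)
print(st(-.041,.05),observe()["time_s"])
```

```text
down hit False [ 0.5309 -0.426   0.0046]
grip 0.026455087377973245 40.359424352645874
held 0.026924866389508258 39.779632687568665
touch True [0.5479 0.0611 0.0396] [3.141 0.    1.557]
t 22.15
(array([0.54911798, 0.0581326 ]), 158.81564331054688, 27.014766693115234, 89.27882385253906)
(array([0.6303891, 0.0571991]), 159.33377075195312, 27.198911666870117, 89.31108856201172)
[0.54770211 0.06106758] 23.2667
```

Run:
```python
from r import *
pick([.4905,.3085],pi+np.deg2rad(-2.8))
place(st(0,.1),pi+SY,.048)
pick([.4950,.4275],pi+np.deg2rad(-.8))
place(st(0,0),pi+SY,.048)
gripper_to(0)
movep([.55,-.16,.33],[pi,0,pi]); hold(.15); snap("w5")
T=dict(zip(("im","d"),get_image("top")),**get_calibration("top"))
cv2.imwrite("pics/t5.png",np.vstack([cv2.resize(T["im"][140:240,255:400,::-1],(725,500))[:, :640],np.zeros((0,640,3),np.uint8)]))
cv2.imwrite("pics/v5.png",np.hstack([cv2.resize(T["im"][140:240,255:400,::-1],(435,300)),cv2.resize(cv2.imread("pics/w5.png")[60:300,200:560],(360,240))[:,:].copy() if 0 else cv2.resize(cv2.imread("pics/w5.png")[50:350,200:560],(360,300))]))
print(observe()["time_s"],get_calibration("wrist")["world_from_camera"].round(3).tolist())
```

```text
down hit False [0.491  0.3088 0.0046]
grip 0.026563597115720258 39.957436323165894
held 0.026425847615193204 39.42055284976959
touch True [0.5896 0.1105 0.0534] [3.142e+00 1.000e-03 3.128e+00]
t 28.825
down hit False [0.4955 0.4278 0.0046]
grip 0.026744703154603647 39.94970440864563
held 0.026619352663056955 39.40592050552368
touch True [0.5882 0.0104 0.0536] [-3.142e+00  1.000e-03  3.127e+00]
t 35.8083
37.5 [[-0.001, 0.948, 0.32, 0.467], [1.0, 0.001, 0.001, -0.158], [0.001, 0.32, -0.948, 0.471], [0.0, 0.0, 0.0, 1.0]]
```

View pics/v5.png

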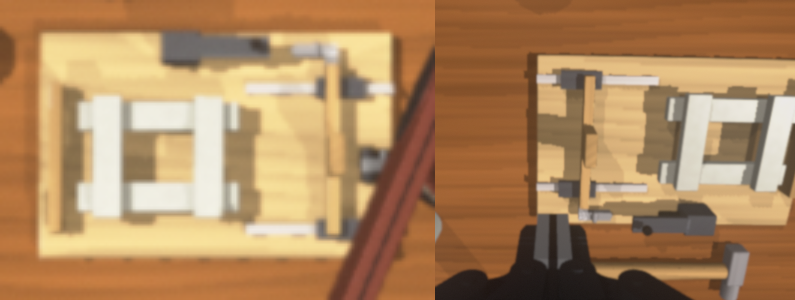

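Top view: the tower is square. The short slats are 100 mm apart and centred over the long ones, and the gate tab is free at crop (338,155). Next, push the gate in small steps while watching the force.

```bash
cat > g.py <<'E'
from r import *
f0=None
def fy(): return observe()["ft_force"][1]-f0
x=.587; Z=.064
movep([x,-.17,.15],[pi,0,pi]); move_l([x,-.17,Z],.15); hold(.2); f0=observe()["ft_force"][1]
print("contact",move_l([x,-.125,Z],.03,max_force=1.2),observe()["eef_pos"].round(4),fy())
y0=observe()["eef_pos"][1]
print("mid",move_l([x,y0+.060,Z],.04,max_force=7),observe()["eef_pos"][1]-y0,fy(),observe()["time_s"])
E
python3 - <<'E'
exec(open("g.py").read())
y=observe()["eef_pos"][1]; pk=0; log=[]
while y<y0+.103 and observe()["time_s"]<60:
    y+=.0008; move_l([x,y,Z],.02); f=-fy(); log.append((round((observe()["eef_pos"][1]-y0)*1e3,1),round(f,1)))
    pk=max(pk,f)
    if f>18 or (pk>7 and f<.55*pk): break
print(log,observe()["time_s"])
E
```

```text
contact True [ 0.5866 -0.1346  0.0635] -0.06708855471279113
mid True 0.055991052036113695 -0.787304928789059 41.5583
[(np.float64(56.3), np.float64(5.2)), (np.float64(56.5), np.float64(6.7)), (np.float64(56.7), np.float64(8.6)), (np.float64(57.2), np.float64(9.7)), (np.float64(57.9), np.float64(10.4)), (np.float64(58.2), np.float64(11.8)), (np.float64(59.1), np.float64(10.9)), (np.float64(61.1), np.float64(6.0))] 43.5583
```

Run:
```python
from r import *
f=lambda:observe()["ft_force"][1]
x,Z=.587,.064; y=observe()["eef_pos"][1]; b=[(round(y,4),round(f(),2))]; hold(.3); y=observe()["eef_pos"][1]; b.append((round(y,4),round(f(),2)))
for i in range(4):
    y+=.0006; move_l([x,y,Z],.02); hold(.1); b.append((round(observe()["eef_pos"][1],4),round(f(),2)))
    if f()<-11.5: break
for i in range(10):
    y-=.001; move_l([x,y,Z],.03); b.append((round(observe()["eef_pos"][1],4),round(f(),2)))
print(b,observe()["time_s"])
y-=.04; move_l([x,y,Z],.1); move_l([x,y,.25],.25)
C=snap("w6"); im=C["im"]
S=get_image("scene")[0]; T=get_image("top")[0]
cv2.imwrite("pics/v6.png",np.hstack([cv2.resize(T[140:240,255:400,::-1],(435,300)),cv2.resize(im[:,:,::-1],(365,228+72))]))
print(observe()["time_s"])
```

```text
[(np.float64(-0.0735), np.float64(-6.21)), (np.float64(-0.0731), np.float64(-6.65)), (np.float64(-0.0731), np.float64(-5.3)), (np.float64(-0.0721), np.float64(-4.75)), (np.float64(-0.0707), np.float64(-0.58)), (np.float64(-0.0705), np.float64(-2.51)), (np.float64(-0.0715), np.float64(-0.26)), (np.float64(-0.0727), np.float64(0.87)), (np.float64(-0.0738), np.float64(0.2)), (np.float64(-0.0748), np.float64(0.67)), (np.float64(-0.0758), np.float64(-0.51)), (np.float64(-0.0768), np.float64(0.46)), (np.float64(-0.0778), np.float64(0.03)), (np.float64(-0.0788), np.float64(0.55)), (np.float64(-0.0798), np.float64(0.33)), (np.float64(-0.0808), np.float64(-0.12))] 47.7583
49.35
```

View pics/v6.png

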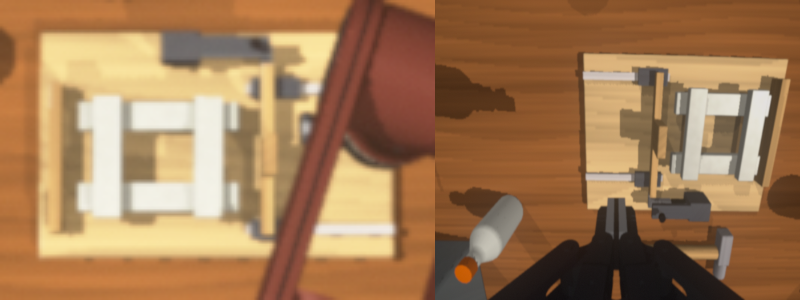

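The top view shows the gate beam now at crop x≈268, its end fitting against the catch, and the tower undisturbed. To see whether the gate really is held, I touch the tab again and watch the stiffness.

Run:
```python
from r import *
x,Z=.587,.064
o=observe()["eef_pos"]; move_l([x,o[1],Z],.25); move_l([x,-.078,Z],.12); hold(.15); f0=observe()["ft_force"][1]
f=lambda:np.mean([observe()["ft_force"][1]-f0 for _ in range(3)]); b=[]; y=-.0735
while y<-.058:
    y+=.0008; move_l([x,y,Z],.02); hold(.08); b.append((float(round(observe()["eef_pos"][1]*1e3,1)),float(round(f(),1))))
    if f()<-8.5 or observe()["time_s"]>62: break
print(b,observe()["time_s"])
```

```text
[(-72.7, -0.2), (-71.9, 0.3), (-71.1, -0.1), (-70.3, -0.3), (-69.7, -2.1), (-68.8, -2.0), (-68.1, -3.7), (-67.6, -5.7), (-67.1, -6.7), (-66.6, -7.4), (-66.1, -8.4), (-65.6, -9.7)] 55.0583
```

Run:
```python
from r import *
x,Z=.587,.064
f=lambda:-observe()["ft_force"][1]; b=[]; y=observe()["eef_pos"][1]; pk=f(); cmd=-.0639+.0
print(y,f())
while observe()["time_s"]<61:
    y=max(y,observe()["eef_pos"][1])+.0008; move_l([x,y,Z],.025); F=f(); b.append((float(round(observe()["eef_pos"][1]*1e3,1)),float(round(F,1)))); pk=max(pk,F)
    if F>15 or (pk>9 and F<.6*pk): break
print(b,observe()["time_s"])
```

```text
-0.06555714521959104 9.8827017051325
[(-66.1, 8.4), (-65.6, 8.9), (-65.1, 10.7), (-64.5, 11.4), (-64.0, 12.7), (-63.5, 13.9), (-62.9, 15.9)] 56.8083
```

Run:
```python
from r import *
x,Z=.587,.064
f=lambda:-observe()["ft_force"][1]; b=[]; y=observe()["eef_pos"][1]
g=lambda:b.append((float(round(observe()["eef_pos"][1]*1e3,1)),float(round(f(),1))))
for i in range(9): y-=.001; move_l([x,y,Z],.04); g()
b.append("fwd")
for i in range(7):
    y+=.0008; move_l([x,y,Z],.04); g()
    if f()>4.5: break
print(b,observe()["time_s"])
```

```text
[(-65.9, 10.9), (-66.4, 8.3), (-66.9, 7.5), (-67.5, 6.0), (-67.9, 3.8), (-68.3, -1.2), (-69.8, -0.3), (-71.0, -1.0), (-72.1, 0.0), 'fwd', (-71.1, 0.9), (-70.3, -0.2), (-69.5, 0.4), (-68.7, 0.5), (-68.1, 0.5), (-67.8, 4.3), (-67.3, 5.4)] 60.8083
```

On unloading, the force fell sharply from 3.8 N to 0 at −68 mm. On touching again it rose at once to over 4 N at the same place, so the gate is held by the catch with the buffer pressed about 2 mm. I retreat, check the tower and hand in.

Run:
```python
from r import *
x=.587
move_l([x,-.11,.064],.1); move_l([x,-.13,.28],.25); movep([.45,-.35,.35],[pi,0,pi]); hold(.2)
T=dict(zip(("im","d"),get_image("top")),**get_calibration("top"))
for k in blobs(white(T["im"]),400,6000):
    r=rect(k,T,.06)
    if abs(r[0][1]-.06)<.06 and abs(r[0][0]-.59)<.1: print(r)
print(observe()["time_s"],job_done())
```

```text
(array([0.59002075, 0.03361059]), 116.49635314941406, 104.39944458007812, -0.6822280883789062)
(array([0.59102942, 0.1155021 ]), 116.4720230102539, 41.71969223022461, -0.5678024291992188)
the job is handed in; nothing more can be done
63.7 None
```

The job was handed in at 63.7 s. The tower stood square to within a few mm by the top camera, the force on the tab showed the gate held by its catch, and no bystander was knowingly touched; the judge's result was not returned.

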